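# Stand the oxide jar in the crate, find which way its cap undoes, and hold the cap off

### The job

I want to top up the square oxide jar standing on the bench: lower it upright (no dropping) into one of the two empty cells of the divided crate, so that the cell keeps it from turning, then take its cap off. Some of these jars have ordinary caps and some left-handed ones, and nothing outside tells which, so find out by trying which way this one undoes. Leave the jar standing in its cell, leave the little pots and everything else on the bench where they are, and finish still holding the cap in the gripper, lifted off a hand's breadth above the jar's mouth: do not put it down or let go.

Things in the scene. Friction and masses are not known exactly. Their poses are not given: they have to be found in the camera images.
- jar_mid (a point): Oxide jar: white, 58 x 58 mm square with flat sides 84 mm high, a rust-red patch on each, a sloping shoulder, then round neck and black cap; 111 mm tall with the cap, 0.3 to 0.55 kg, loose, upright at any yaw; lift and carry it by the cap. The point is on its axis 55 mm above its underside; z up, x and y square to the flat sides. The mouth, 30 mm across, is 107 mm above the underside.
- cap_mid (a point): The jar's twist cap: black, ribbed, 58 mm across, 22 mm high, 35 g. The point is its centre, 100 mm above the jar's underside when on; z up. Turned the right way against the jar it moves easily, is free after about 60 degrees and lifts straight off; the wrong way it stops firmly within about 10, once the cell holds the jar. Which way differs from jar to jar. Still locked, it lifts the jar too.
- crate: Wooden crate screwed to the bench: 149 mm (x) by 220 mm (y), 46 high; walls, dividers, floor 7 mm; a 12 mm high cleat 16 mm wide at each y end. 2 x 3 cells, each 64 x 64 mm inside, 71 mm apart: the jar, in line with a cell, has 3 mm play each side and can twist about 6 degrees either way before it is held. Origin: centre of its underside; axes along its sides.
- cell_a (a point): Centre of the inner floor of an empty cell of the crate: crate x -35.5 mm, y +71 mm, 7 mm above the bench.
- cell_b (a point): Centre of the inner floor of the other empty cell: crate x -35.5 mm, y 0, 7 mm above the bench.
- pot_1: Small round glaze sample pot with a white lid, 53 mm across, 39 mm high, standing in another cell of the crate, its lid below the crate's rim: leave alone. Origin at the centre of its underside.
- pot_2: Another such pot in the crate: leave alone. Origin at the centre of its underside.
- pot_3: Another such pot in the crate: leave alone. Origin at the centre of its underside.
- pot_4: Another such pot in the crate: leave alone. Origin at the centre of its underside.
- glaze_bottle: Round white glaze bottle with a blue cap, 68 mm across, 150 mm high, standing beyond the jar: leave alone. Origin at the centre of its underside.
- bisque_mug: Terracotta-coloured mug, 80 mm across, 95 mm high, standing beyond the crate: leave alone. Origin at the centre of its underside.
- loop_tool: Clay loop tool with a wooden handle, about 165 mm long and 14 mm thick, lying on the bench between the crate and the weighing scale: leave alone. Origin below the middle of its handle, on the bench; x along the tool.
There are look-alikes about, which are no part of the job. There is more than one size of the part that bears cap_mid; the job needs the larger.

How it is judged:
By the outcome, as a careful person would: the job done as asked, in the order asked, and still so for the second after the job is handed in, while the arm keeps its last pose, push and grip.
It also fails if it takes over 45 s, if anything falls off the work surface, if the arm or the gripper's body presses on something with over 40 N, if the wrist force passes 120 N, or if a joint passes its speed limit or range.

### The arm

A 7-joint arm with a two-finger parallel gripper is mounted at the origin on the work surface. World frame = base frame: x ahead of the robot, y to its left, z up, the work surface at z = 0. Lengths are in mm, angles in rad, forces in N, time in s.
With the tool pointing down it reaches from about 350 to 900 mm from the base axis. Payload 8.1 kg.
Tool frame: the origin (TCP) lies midway between the tips of the shut fingers; the grasp point (between the pads) lies 19 mm behind it; z points along the fingers, x is the direction in which the jaws open and shut, and the axes are right-handed (so a half turn about z gives the same grasp; the last joint's range is limited). The gripper opens to 85 mm and grips with 20 to 120 N. Pads are 22 mm wide; open, the fingers measure 114 mm over their backs; the gripper's body (76 mm by 85 mm) begins 54 mm behind the grasp point. The pads swing forward as they close: fully open they stand 13 mm farther back than shut.
Start: joints at [1.141, 0.434, 0.025, 1.573, -0.012, 1.134, -0.075], TCP at [200.61, -591.943, 231.323] pointing down, gripper open.
Joint ranges: [-2.62, 2.62], [-0.44, 2.09], [-1.27, 1.32], [0.08, 2.57], [-1.32, 4.46], [0.12, 2], [-2.74, 2.74]. Speed limits (rad/s): [2.22, 2.22, 3.01, 3.01, 3.14, 3.14, 3.14].

### API

Orientations are given as a unit quaternion [w, x, y, z].
In Python, from bench import bot, jaws, sense, grab_frame, camera_model, job_done gives the robot as it stands. Calls block until the motion is done:
- bot.goto(position, orientation): joint-space move of the TCP to a pose.
- bot.move_straight(position, attitude=None, rate=150): straight line of the TCP; attitude=None keeps the orientation; rate is the mean speed in mm/s.
- bot.set_joints(angles): joint-space move.
- jaws.gripper_to(opening, grip_force=None): finger opening in mm; grip_force is the grip in N (None keeps the last); returns when the fingers have stopped.
- bot.sleep(seconds).
- bot.inverse_kinematics(position, orientation): joint angles nearest the present ones, or None.
- sense(): the state.
- grab_frame(name): name is "scene" or "side" or "wrist"; returns the picture (400x640x3 uint8, red, green, blue); there is no depth.
- camera_model(name): a dict with "camera_matrix" (3x3 intrinsics, pixels), "R" (3x3) and "t" (3): a world point X has camera coordinates R X + t; the wrist camera has in their place "hand_eye" (4x4, takes a point from camera to tool coordinates, whose origin is the TCP and whose axes are the tool frame's). Camera axes: x right, y down, z forward; pixel columns grow to the right and rows downward; lengths in mm; the calibration is good to about 2 mm. A picture is of the moment at which its call begins: read the wrist's pose just before it. camera_model takes no time and is no camera call.
A pose or a line that the arm cannot do raises bot.Unreachable and nothing moves.
- job_done(): hands the job in, once; it reports no verdict.
The state is a dict: "t": time; "q": joint angles; "qd": joint speeds; "joint_torque": joint torques, N m; "ee_pos": TCP position; "tcp_rot": TCP orientation; "ft_force": force on the tool from outside, world axes, zero at the start; "wrist_torque": the same for the moment, N m; "grip_width": finger opening in mm.
Only numpy, scipy, OpenCV 4.12 (cv2) and the standard library are available. Lean on these libraries where they do the work, as an engineer would, in place of code of your own. Each camera call takes 0.05 s, during which the arm holds its last target.

## Working session

There is one attempt and no reset: what is moved stays moved. The work goes in short steps, each a Python script; the robot and the scene stay as the last script left them, time stands still between calls to the robot, and variables do not carry over. Pictures are saved under pics/ and viewed, and the job is handed in when it is done.

```bash
ls; mkdir -p pics; python3 - <<'E'
from bench import *
import cv2
for n in ("scene","side","wrist"):
    s=sense(); f=grab_frame(n); cv2.imwrite(f"pics/{n}0.png",f[:,:,::-1]); m=camera_model(n)
    print(n,{k:v for k,v in m.items()})
print(sense())
E
```

```text
pics
scene {'camera_matrix': array([[366.7803121 ,   0.        , 316.95946823],
       [  0.        , 366.7803121 , 206.21122097],
       [  0.        ,   0.        ,   1.        ]]), 'R': array([[ 0.88408121,  0.4673162 ,  0.00399758],
       [ 0.35158467, -0.65945319, -0.66446196],
       [-0.30787763,  0.58884383, -0.74731139]]), 't': array([-546.11454989, -177.7775262 ,  950.88435766])}
side {'camera_matrix': array([[414.30515968,   0.        , 312.84362229],
       [  0.        , 414.30515968, 199.00691244],
       [  0.        ,   0.        ,   1.        ]]), 'R': array([[ 0.99928151, -0.03509466, -0.01431164],
       [-0.03348086, -0.64043006, -0.76728637],
       [ 0.01776205,  0.76721425, -0.64114491]]), 't': array([-603.69629552,   92.93937222,  837.19049035])}
wrist {'camera_matrix': array([[339.65014499,   0.        , 320.03775762],
       [  0.        , 339.65014499, 200.08432716],
       [  0.        ,   0.        ,   1.        ]]), 'hand_eye': array([[ 9.99999988e-01, -1.41599069e-04, -6.07347920e-05,
         8.46124614e-01],
       [ 1.53513947e-04,  9.49284297e-01, 
[... 208 characters left out ...]
00]])}
{'t': 0.15, 'q': array([ 1.14142902,  0.43504835,  0.02500519,  1.57387563, -0.01161035,
        1.13400299, -0.07509686]), 'qd': array([-0.00124106, -0.00334755,  0.00060394, -0.00449649,  0.00016027,
        0.00161174,  0.00048613]), 'joint_torque': array([ 1.97561872e-03, -6.70889211e+01,  1.02592561e+00, -3.16450775e+01,
        1.55896711e-02,  9.04518238e-03, -9.23071156e-06]), 'ee_pos': array([ 200.43515347, -591.58902038,  230.72048783]), 'tcp_rot': array([-2.99227663e-04,  8.12677625e-01, -5.82713243e-01, -5.13735032e-04]), 'ft_force': array([-0.96458356,  0.30674244, -0.36934119]), 'wrist_torque': array([0.02795308, 0.03221364, 0.00897331]), 'grip_width': 85.50197038952645}
```

View pics/scene0.png

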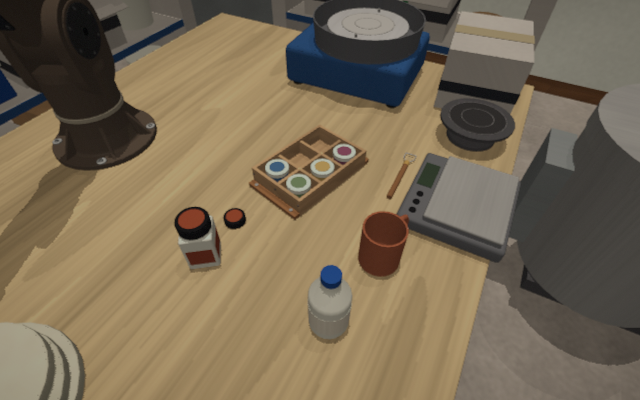

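View pics/side0.png

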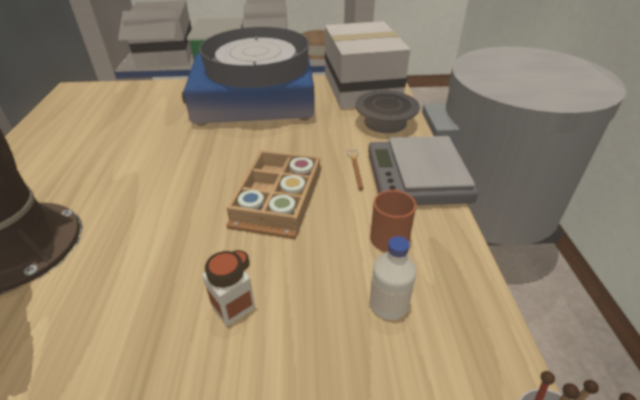

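View pics/wrist0.png

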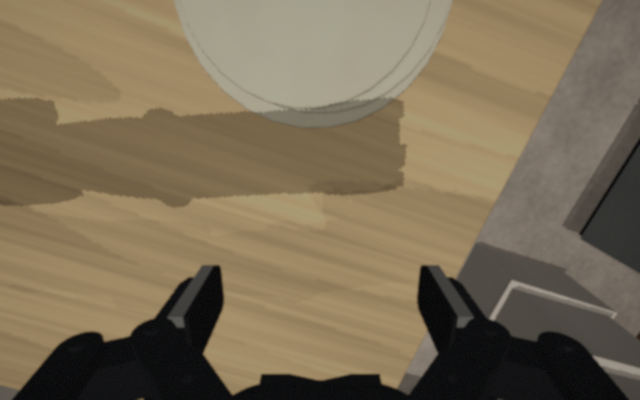

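Scene: the jar, with black cap and red top, is at about (195,235) in scene and (228,285) in side. The crate is at (308,172) in scene and (277,190) in side. There are two candidates for the cap: the one on the jar at scene (193,222), and a smaller loose cap on the bench at (235,217). The one on the jar is larger and sits on the square jar, so it fits. I'll confirm in an enlarged crop and measure.

```bash
cat > h.py <<'E'
import numpy as np, cv2
from bench import *
from scipy.spatial.transform import Rotation as Ro
def ray(name,u,v,pose=None):
    m=camera_model(name);d=np.linalg.inv(m["camera_matrix"])@[u,v,1]
    if name!="wrist": return -m["R"].T@m["t"], m["R"].T@d
    H=m["hand_eye"];p,q=pose;R=Ro.from_quat(np.roll(q,-1)).as_matrix()
    return R@H[:3,3]+p, R@H[:3,:3]@d
def onz(name,u,v,z,pose=None):
    o,d=ray(name,u,v,pose);return o+d*(z-o[2])/d[2]
def proj(name,X,pose=None):
    m=camera_model(name);X=np.asarray(X,float)
    if name!="wrist": c=m["R"]@X+m["t"]
    else:
        H=m["hand_eye"];p,q=pose;R=Ro.from_quat(np.roll(q,-1)).as_matrix()
        c=H[:3,:3].T@(R.T@(X-p)-H[:3,3])
    c=m["camera_matrix"]@c;return c[:2]/c[2]
def down(yaw): # tool z down, tool x at world yaw
    R=np.array([[np.cos(yaw),np.sin(yaw),0],[np.sin(yaw),-np.cos(yaw),0],[0,0,-1]])
    return np.roll(Ro.from_matrix(R).as_quat(),1)
def pose():
    s=sense();return s["ee_pos"],s["tcp_rot"]
E
python3 - <<'E'
from h import *
a=cv2.imread("pics/scene0.png");b=cv2.imread("pics/side0.png")
c1=cv2.resize(a[195:275,160:260],None,fx=4,fy=4,interpolation=3);c2=cv2.resize(b[240:330,190:290],None,fx=4,fy=4,interpolation=3)
h=np.zeros((360,800,3),np.uint8);h[:320,:400]=c1;h[:,400:]=c2;cv2.imwrite("pics/crop1.png",h)
print(onz("scene",193,222,111),onz("side",226,266,111))
print(onz("scene",235,217,15),onz("scene",308,172,30),onz("side",277,188,40))
E
```

```text
[ 469.98058448 -171.47746192  111.        ] [ 465.19234638 -173.98093651  111.        ]
[464.26885057 -70.85159743  15.        ] [539.63120747 104.41195198  30.        ] [530.27907321 106.93439459  40.        ]
```

View pics/crop1.png

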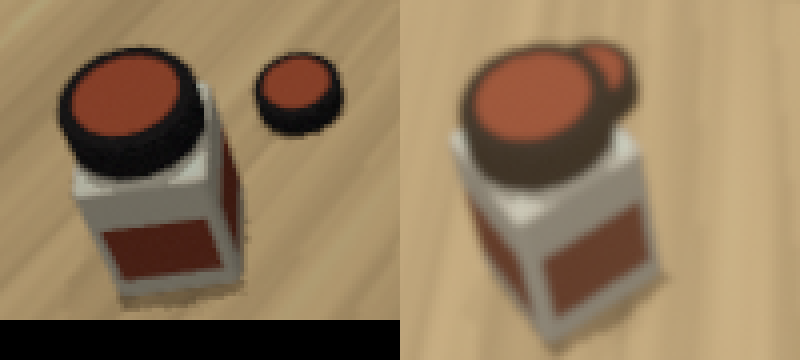

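The crop confirms it: the large cap is on the square jar at (468,-173), and the loose one at (464,-71) is smaller. Next I'll look at both the jar and the crate from above with the wrist camera.

```bash
python3 - <<'E'
from h import *
import pickle
P={}
t0=sense()["t"]
for n,(x,y,z) in dict(jar=(468,-173,290),crate=(535,100,290)).items():
    bot.goto([x,y,z],down(np.arctan2(y,x)))
    bot.sleep(.2)
    p=pose();f=grab_frame("wrist")[:,:,::-1];P[n]=p
    cv2.imwrite(f"pics/w_{n}.png",f);print(n,p,sense()["t"],sense()["q"].round(2))
pickle.dump(P,open("P.pkl","wb"))
E
```

```text
jar (array([ 467.80014371, -173.84839747,  289.82018208]), array([ 1.87511882e-05,  9.84223167e-01, -1.76931429e-01, -1.60940214e-04])) 2.2167 [ 0.59  0.22 -0.42  1.76  0.09  1.19 -0.2 ]
crate (array([535.23183477,  98.21597197, 289.98183   ]), array([ 3.47635009e-04,  9.95877172e-01,  9.07112890e-02, -7.54815009e-06])) 3.55 [ 0.21  0.33 -0.65  1.64  0.21  1.24 -0.3 ]
```

View pics/w_jar.png

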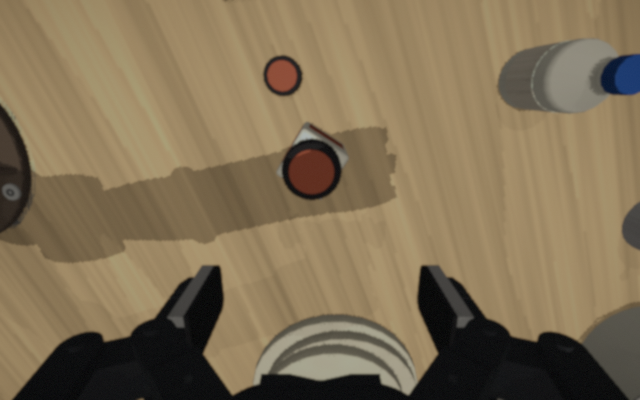

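View pics/w_crate.png

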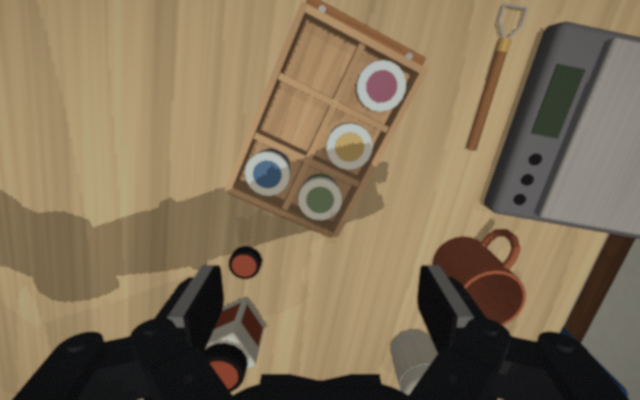

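In the wrist view the jar cap centre is at (312,169), with the body's corner visible at (308,124). The crate's empty cells are at (322,62) and (300,118). Next are enlarged crops for corner positions.

```bash
python3 - <<'E'
from h import *
a=cv2.imread("pics/w_crate.png")[0:245,220:435];cv2.imwrite("pics/cc.png",cv2.resize(a,None,fx=2.44,fy=2.44,interpolation=2))
a=cv2.imread("pics/w_jar.png")[110:210,265:365];cv2.imwrite("pics/cj.png",cv2.resize(a,None,fx=6,fy=6,interpolation=2))
E
```

```text
(no output)
```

View pics/cc.png

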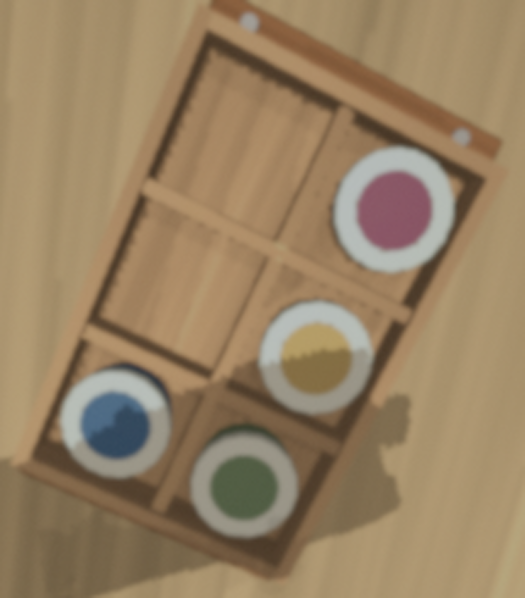

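View pics/cj.png

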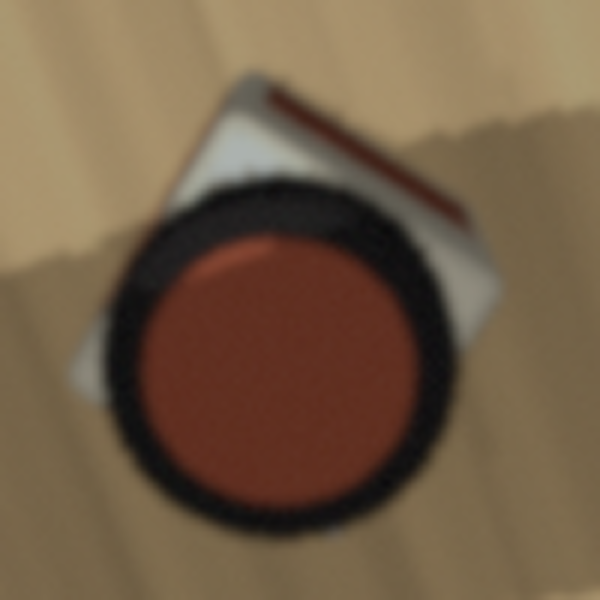

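```bash
python3 - <<'E'
from h import *
import pickle
from scipy.optimize import least_squares
P=pickle.load(open("P.pkl","rb"))
pc=P["crate"];pj=P["jar"]
px=np.array([(207,8),(500,172),(278,577),(20,462),(148,186),(88,332),(275,253),(213,377),(345,108),(160,508)])/2.44+[220,0]
M=np.array([(-74.5,110),(74.5,110),(74.5,-110),(-74.5,-110),(-71,35.5),(-71,-35.5),(0,35.5),(0,-35.5),(0,106.5),(0,-106.5)])
W=np.array([onz("wrist",u,v,46,pc)[:2] for u,v in px])
def f(a):
    R=np.array([[np.cos(a[2]),-np.sin(a[2])],[np.sin(a[2]),np.cos(a[2])]])
    return (M@R.T+a[:2]-W).ravel()
r=least_squares(f,[535,105,-.3]);print("crate",r.x,np.degrees(r.x[2]));print(r.fun.reshape(-1,2).round(1).tolist())
J=lambda u,v,z:onz("wrist",265+u/6,110+v/6,z,pj)
print("cap",J(280,370,111))
for n,c in(("scene",(193.0-0,219)),):pass
for a,b,z in(((268,90),(470,215),20),((75,375),(245,80),70),((175,190),(245,80),60),((255,75),(500,265),10)):
    d=J(*b,z)-J(*a,z);print(np.degrees(np.arctan2(d[1],d[0]))%90)
# cross check from fixed cams: project
c=r.x;R=np.array([[np.cos(c[2]),-np.sin(c[2])],[np.sin(c[2]),np.cos(c[2])]])
for n in("scene","side"):
    im=cv2.imread(f"pics/{n}0.png")
    big=cv2.resize(im,None,fx=4,fy=4,interpolation=2)
    for m in M:
        u=proj(n,[*(R@m+c[:2]),46]);cv2.circle(big,tuple(int(t*4+2) for t in u),3,(0,255,0),-1)
    cap=J(280,370,111)
    for t in np.linspace(0,6.28,30):
        u=proj(n,[cap[0]+29*np.cos(t),cap[1]+29*np.sin(t),111]);cv2.circle(big,tuple(int(q*4+2) for q in u),2,(255,255,0),-1)
    x0,y0,x1,y1=(160,120,380,280) if n=="scene" else (190,140,340,330)
    cv2.imwrite(f"pics/chk_{n}.png",cv2.resize(big[y0*4:y1*4,x0*4:x1*4],None,fx=.85 if n=="scene" else .75,fy=.85 if n=="scene" else .75))
E
```

```text
crate [ 5.31450959e+02  1.29601612e+02 -2.67063241e-01] -15.301596547827787
[[-2.7, 2.1], [4.4, 2.2], [4.5, -2.4], [-3.6, -0.6], [-4.9, 2.2], [-5.5, 1.8], [3.2, 1.3], [2.4, -6.6], [3.9, 5.7], [-1.5, -5.6]]
cap [ 460.90529437 -169.00239315  111.        ]
38.180847680765886
38.5976501528403
36.08681626038578
32.14357783462366
```

View pics/chk_scene.png

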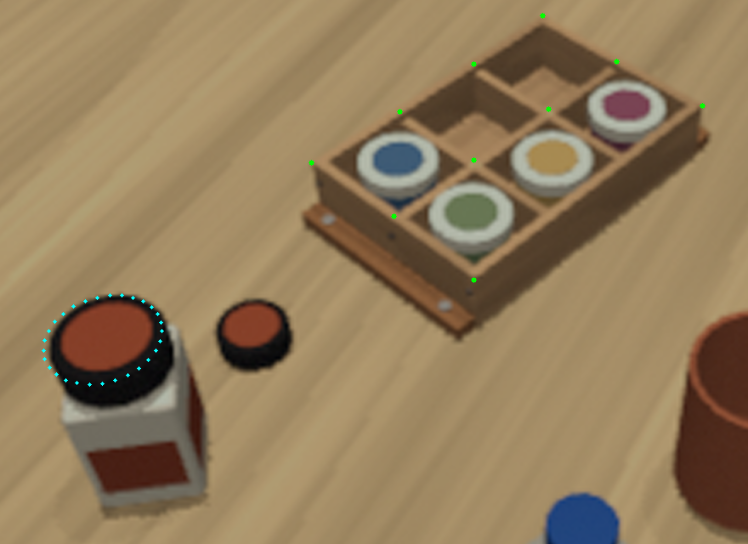

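View pics/chk_side.png

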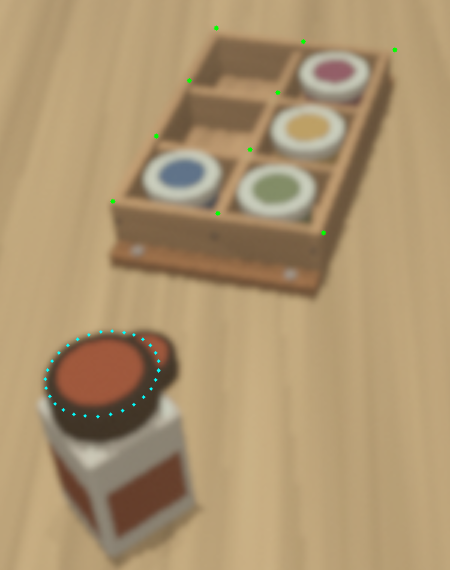

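The fit residuals reach 6 mm, so my pixel reads are too coarse. I'll read them again at larger scale with a grid.

```bash
cat > grid.py <<'E'
import cv2,sys
def crop(fn,out,x0,y0,x1,y1,s,step=10):
    a=cv2.imread(fn)[y0:y1,x0:x1];b=cv2.resize(a,None,fx=s,fy=s,interpolation=cv2.INTER_CUBIC)
    for x in range((x0//step+1)*step,x1,step):
        cv2.line(b,(int((x-x0+.5)*s),0),(int((x-x0+.5)*s),b.shape[0]),(255,255,0) if x%50 else (0,0,255),1);cv2.putText(b,str(x),(int((x-x0)*s),9),0,.33,(0,0,0),1)
    for y in range((y0//step+1)*step,y1,step):
        cv2.line(b,(0,int((y-y0+.5)*s)),(b.shape[1],int((y-y0+.5)*s)),(255,255,0) if y%50 else (0,0,255),1);cv2.putText(b,str(y),(0,int((y-y0)*s)),0,.33,(0,0,0),1)
    cv2.imwrite(out,b)
E
python3 -c "
from grid import crop
crop('pics/w_crate.png','pics/g1.png',225,0,435,120,3.8)
crop('pics/w_crate.png','pics/g2.png',225,115,400,245,4.5)
crop('pics/w_jar.png','pics/g3.png',270,115,355,205,6.6)
"
```

```text
(no output)
```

View pics/g1.png

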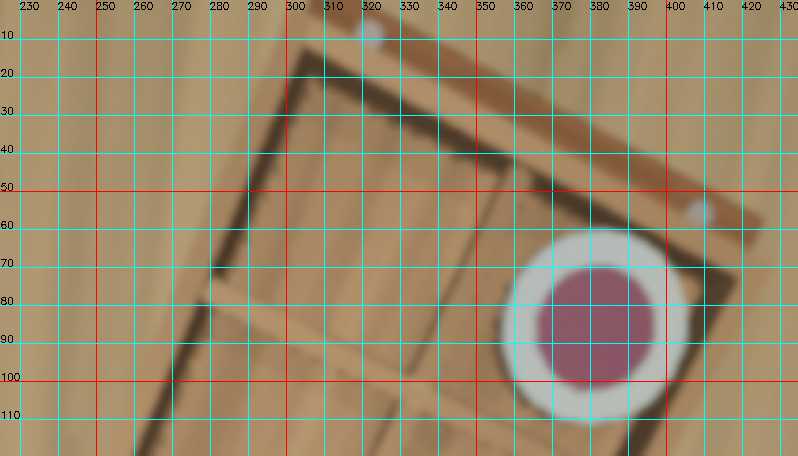

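View pics/g2.png

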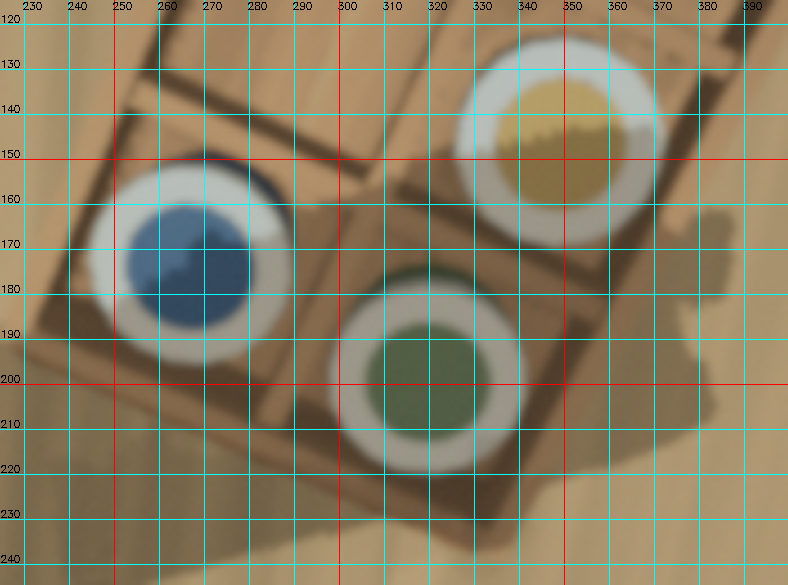

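View pics/g3.png

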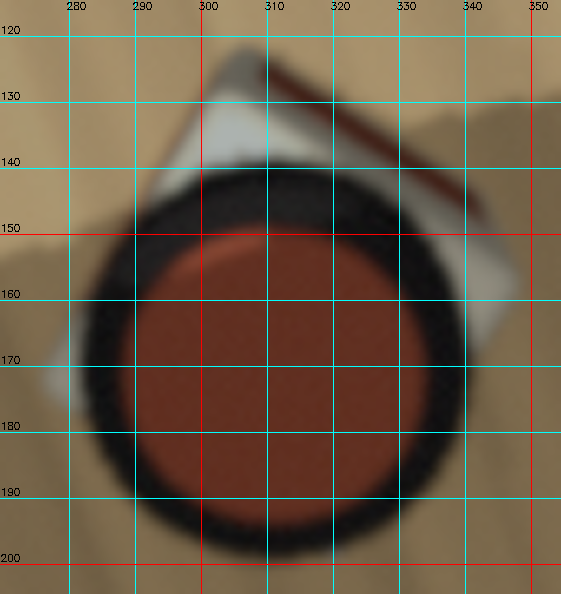

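```bash
cat > fit.py <<'E'
from h import *
import pickle
from scipy.optimize import least_squares
P=pickle.load(open("P.pkl","rb"));pc=P["crate"];pj=P["jar"]
px=np.array([(304.5,12.5),(418,72.5),(334,233),(232.5,187),(281,72),(278,80),(256,132),(253,138),(282,207),(289,211),(306,153)])
M=np.array([(-67.5,103),(67.5,103),(67.5,-103),(-67.5,-103),(-67.5,39),(-67.5,32),(-67.5,-32),(-67.5,-39),(-3.5,-103),(3.5,-103),(-3.5,-32)])
def f3(a,z=46):
    R=np.array([[np.cos(a[2]),-np.sin(a[2])],[np.sin(a[2]),np.cos(a[2])]])
    return np.array([proj("wrist",[*(R@m+a[:2]),z],pc) for m in M])-px
if __name__=="__main__":
  for z in (46,30):
    r=least_squares(lambda a:f3(a,z).ravel(),[535,105,-.3]);print(z,r.x,np.degrees(r.x[2]));print(r.fun.reshape(-1,2).round(1).tolist())
  r=least_squares(lambda a:f3(a,a[3]).ravel(),[535,105,-.3,46]);print(r.x);print(r.fun.reshape(-1,2).round(1).tolist())
  print("cap",onz("wrist",311.3,171.5,111,pj))
E
python3 fit.py
python3 -c "
from grid import crop
crop('pics/scene0.png','pics/g4.png',245,120,375,220,6)
crop('pics/side0.png','pics/g5.png',222,145,327,240,6)
"
```

```text
46 [ 5.31072706e+02  1.29450126e+02 -2.62866592e-01] -15.061146307088443
[[0.6, -1.5], [1.8, -0.4], [0.6, -1.0], [0.2, 0.1], [-0.9, -0.2], [-0.5, -1.9], [-0.9, 0.5], [-0.2, 0.1], [0.1, 1.8], [-1.6, 0.2], [0.6, 3.6]]
30 [ 5.30224764e+02  1.27793186e+02 -2.61391626e-01] -14.976636980879919
[[-0.0, 3.3], [-3.4, 1.4], [-0.6, -5.0], [2.6, -2.3], [-0.4, 1.9], [0.1, -0.1], [0.7, 0.1], [1.5, -0.5], [0.7, -1.3], [-1.2, -3.1], [0.2, 2.2]]
[ 5.30847996e+02  1.29017562e+02 -2.62456419e-01  4.17674540e+01]
[[0.4, -0.2], [0.4, 0.1], [0.3, -2.1], [0.8, -0.6], [-0.8, 0.4], [-0.3, -1.4], [-0.4, 0.4], [0.3, -0.0], [0.3, 1.0], [-1.5, -0.7], [0.5, 3.2]]
cap [ 460.62979899 -168.72241738  111.        ]
```

View pics/g4.png

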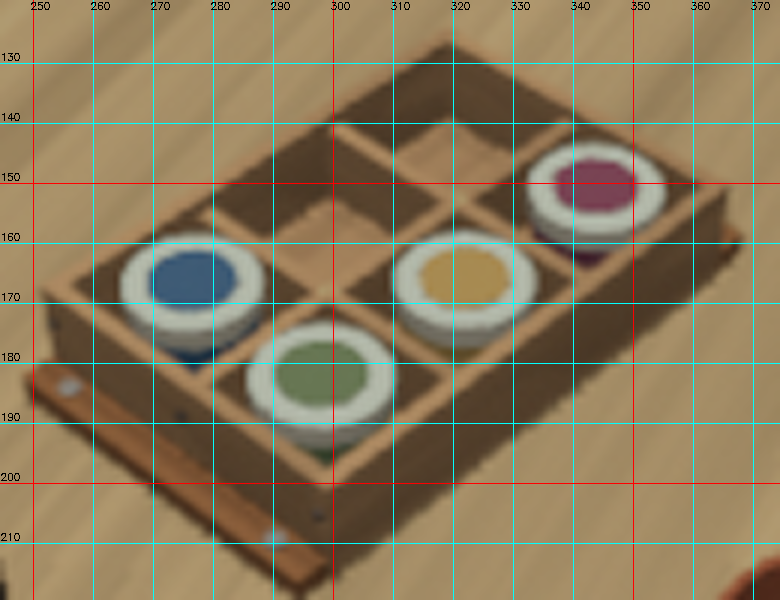

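View pics/g5.png

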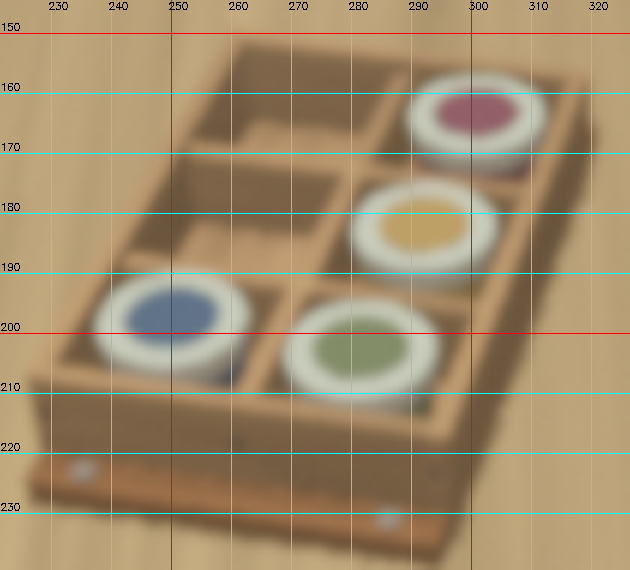

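```bash
cat > fit2.py <<'E'
from fit import *
D={"scene":[((252,168.5),(-74.5,-110)),((300,200.5),(74.5,-110)),((365.5,150.5),(74.5,110)),((319,126.5),(-67.5,103)),((298.5,168),(0,-35.5)),((321,153),(0,35.5))],
"side":[((226.5,207),(-74.5,-110)),((297,217.5),(74.5,-110)),((261.5,151.5),(-67.5,103)),((280,172.5),(0,35.5)),((320,158),(74.5,110))]}
def rr(n,a):
    R=np.array([[np.cos(a[2]),-np.sin(a[2])],[np.sin(a[2]),np.cos(a[2])]])
    return np.array([proj(n,[*(R@m+a[:2]),46])-np.array(u) for u,m in D[n]])
for n in D:
    r=least_squares(lambda a:rr(n,a).ravel(),[535,105,-.3]);print(n,r.x,np.degrees(r.x[2]),r.fun.reshape(-1,2).round(1).tolist())
E
python3 fit2.py
```

```text
scene [ 5.32095736e+02  1.28872288e+02 -2.54778235e-01] -14.59771757434689 [[-0.7, -0.2], [-0.2, 1.7], [0.7, 0.0], [-0.2, 0.2], [0.7, -1.0], [-0.3, -1.3]]
side [ 5.28786178e+02  1.26228049e+02 -2.56455258e-01] -14.693803929146805 [[-0.5, 1.1], [-0.3, 0.7], [0.3, 0.3], [0.9, -1.3], [-0.2, -1.3]]
```

```bash
python3 - <<'E'
from fit import *
print(onz("scene",191,218.5,111),onz("side",224.5,263.5,111),onz("wrist",311.3,171.5,111,pj))
pts=[((306,121.5),(1,1),0),((302,128),(1,1),84),((348,157),(1,-1),0),((276,171),(-1,1),84)]
def g(a):
    o=[]
    for u,(sx,sy),z in pts:
        R=np.array([[np.cos(a[2]),-np.sin(a[2])],[np.sin(a[2]),np.cos(a[2])]])
        o.append(proj("wrist",[*(R@np.array([29*sx,29*sy])+a[:2]),z],pj)-u)
    return np.ravel(o)
for y0 in(-.8,0,.7,1.5):
    r=least_squares(g,[461,-169,y0]);print(r.x,np.degrees(r.x[2]),r.cost,r.fun.reshape(-1,2).round(1).tolist())
E
```

```text
[ 461.8344855  -167.07530162  111.        ] [ 462.20925561 -168.7498699   111.        ] [ 460.62979899 -168.72241738  111.        ]
[ 458.02574727 -172.21780173    0.53169538] 30.463901023374547 49.61936807517336 [[2.9, 0.5], [4.3, 2.1], [-3.8, -5.8], [-3.8, 2.2]]
[ 458.02575649 -172.21780156    0.5316958 ] 30.463925143049334 49.61936807544416 [[2.9, 0.5], [4.3, 2.1], [-3.8, -5.8], [-3.8, 2.2]]
[ 458.02574941 -172.21780169    0.53169547] 30.463906568201 49.61936807517373 [[2.9, 0.5], [4.3, 2.1], [-3.8, -5.8], [-3.8, 2.2]]
[ 458.0257495  -172.21780172    0.53169548] 30.463906809422994 49.619368075174904 [[2.9, 0.5], [4.3, 2.1], [-3.8, -5.8], [-3.8, 2.2]]
```

```bash
python3 - <<'E'
from fit import *
ims=[]
for n,x0,y0,x1,y1,s in(("wrist",265,110,360,210,3.9),("scene",165,200,245,280,4.9),("side",195,245,275,330,4.6)):
  im=cv2.imread("pics/w_jar.png" if n=="wrist" else f"pics/{n}0.png")
  row=[]
  for yaw in(33,39):
    b=cv2.resize(im[y0:y1,x0:x1],None,fx=s,fy=s,interpolation=2)[:390]
    c,q=np.cos(np.radians(yaw)),np.sin(np.radians(yaw));R=np.array([[c,-q],[q,c]])
    for z in(0,84):
        pp=[proj(n,[*(R@np.array(m)*29+[461.3,-168.5]),z],pj) for m in((1,1),(1,-1),(-1,-1),(-1,1))]
        pp=[((u-[x0,y0]+.5)*s).astype(int) for u in pp]
        cv2.polylines(b,[np.array(pp)],True,(0,255,0) if z else (255,0,0),1)
    bb=np.zeros((390,390,3),np.uint8);h,w=b.shape[:2];bb[:h,:min(w,390)]=b[:,:390];row.append(bb)
  cv2.imwrite(f"pics/wf_{n}.png",np.hstack(row))
E
```

```text
(no output)
```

View pics/wf_wrist.png

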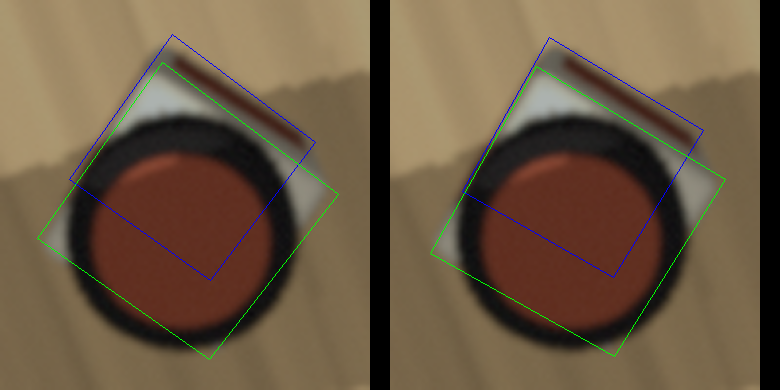

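View pics/wf_scene.png

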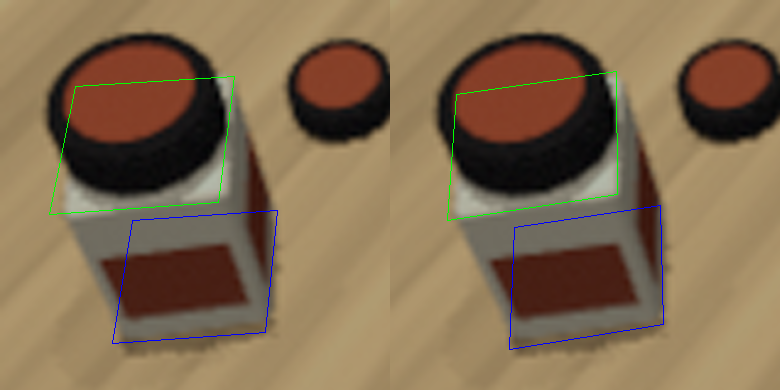

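View pics/wf_side.png

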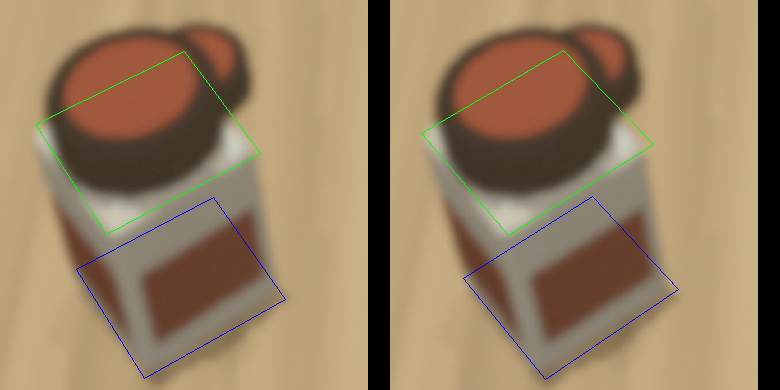

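Consensus values: jar axis about (461.3,-168.5) with yaw about 36°, and crate (530.8,128.5) with yaw -14.8°. I'll grip the cap at yaw -39°, so that after a +39° turn the jar lines up with the cell and joint 7 stays central.

```bash
python3 - <<'E'
from h import *
q=down(np.radians(-39))
t=sense()["t"]
bot.goto([461.3,-168.5,150],q)
bot.move_straight([461.3,-168.5,83],rate=120)
print(sense()["ft_force"].round(1))
jaws.gripper_to(50,90)
s=sense();print(s["grip_width"],s["ft_force"].round(1),s["wrist_torque"].round(2),s["ee_pos"],s["q"].round(2))
bot.move_straight([461.3,-168.5,165],rate=120)
bot.sleep(.2)
s=sense();print(s["t"]-t,s["t"],s["grip_width"],s["ft_force"].round(1),s["wrist_torque"].round(2))
for n in("scene","side"): cv2.imwrite(f"pics/{n}1.png",grab_frame(n)[:,:,::-1])
from grid import crop
a=cv2.imread("pics/scene1.png")[130:290,110:310];b=cv2.imread("pics/side1.png")[190:350,150:350]
cv2.imwrite("pics/lift.png",np.hstack([cv2.resize(x,(400,320)) for x in(a,b)]))
E
```

```text
[ 0.3 -0.2  1. ]
56.14148909922226 [-3.7  1.1 14.3] [0.34 0.88 0.06] [ 461.87660174 -168.57546549   84.51398358] [ 0.52  0.44 -0.37  2.04  0.24  0.71 -0.67]
3.3333000000000004 6.8833 56.14731175672897 [ 0.2  0.4 -3.7] [-0.02  0.03 -0.01]
```

View pics/lift.png

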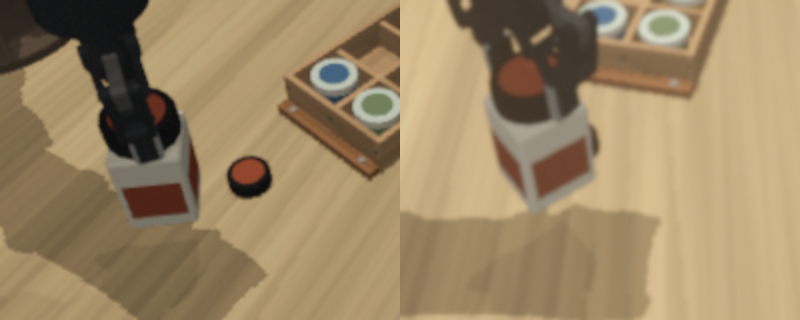

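The jar is held upright, with about 4 N of weight. Next I carry it over cell_b and check alignment.

```bash
python3 - <<'E'
from h import *
bot.goto([496.5,137.6,165],down(0.0))
bot.sleep(.3)
s=sense();print(s["t"],s["ee_pos"],s["grip_width"],s["ft_force"].round(1),s["wrist_torque"].round(2),s["q"].round(2))
for n in("scene","side","wrist"): cv2.imwrite(f"pics/{n}2.png",grab_frame(n)[:,:,::-1])
from grid import crop
crop("pics/scene2.png","pics/s2g.png",230,80,370,210,4.6)
crop("pics/side2.png","pics/d2g.png",215,110,330,240,4.6)
E
```

```text
8.4583 [496.75394384 136.61445847 164.996605  ] 56.133890105791345 [ 0.7 -0.  -4.5] [ 0.02 -0.    0.01] [ 0.12  0.41 -0.65  1.88  0.3   0.95 -0.67]
```

View pics/s2g.png

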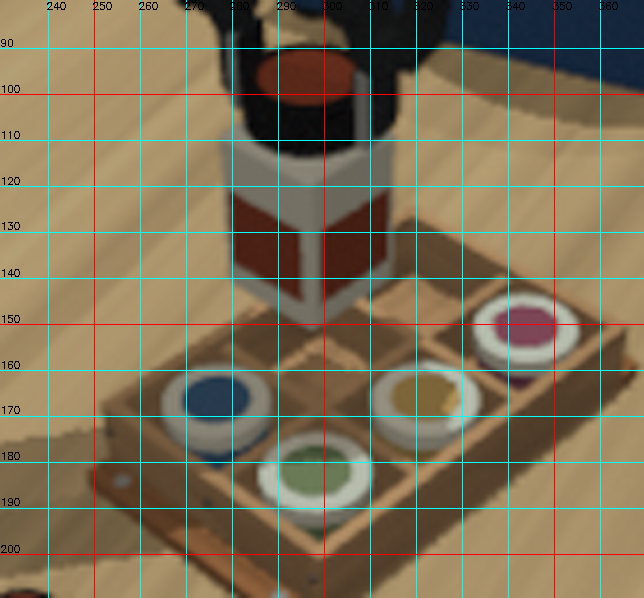

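View pics/d2g.png

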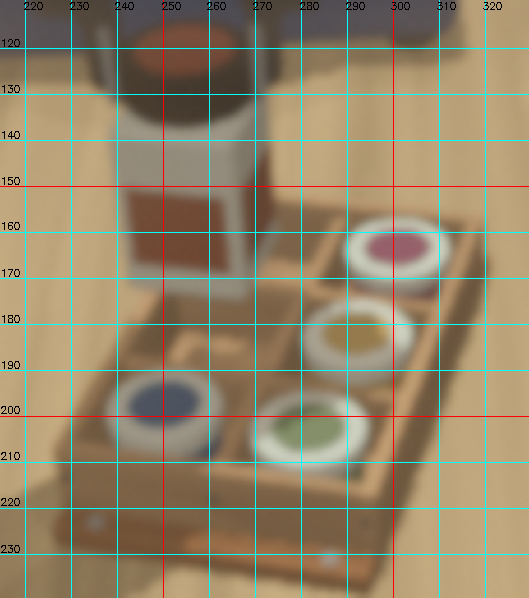

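View pics/wrist2.png

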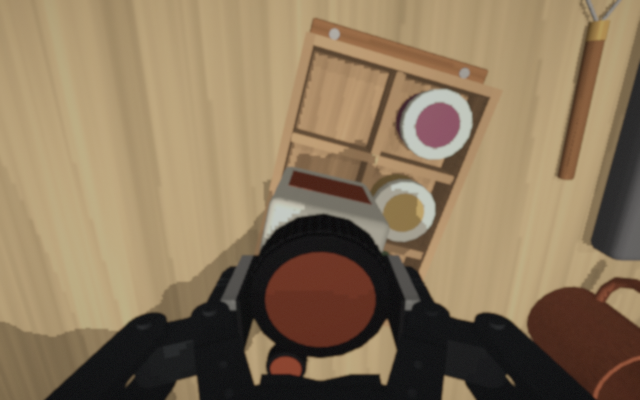

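The jar hangs square above cell_b, and the wrist view shows both the jar's back corners and the crate. I'll measure the relative alignment there.

```bash
python3 -c "
from grid import crop
crop('pics/wrist2.png','pics/w2a.png',265,10,505,190,3.3)
crop('pics/wrist2.png','pics/w2b.png',255,155,400,245,5.4)
"
```

```text
(no output)
```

View pics/w2a.png

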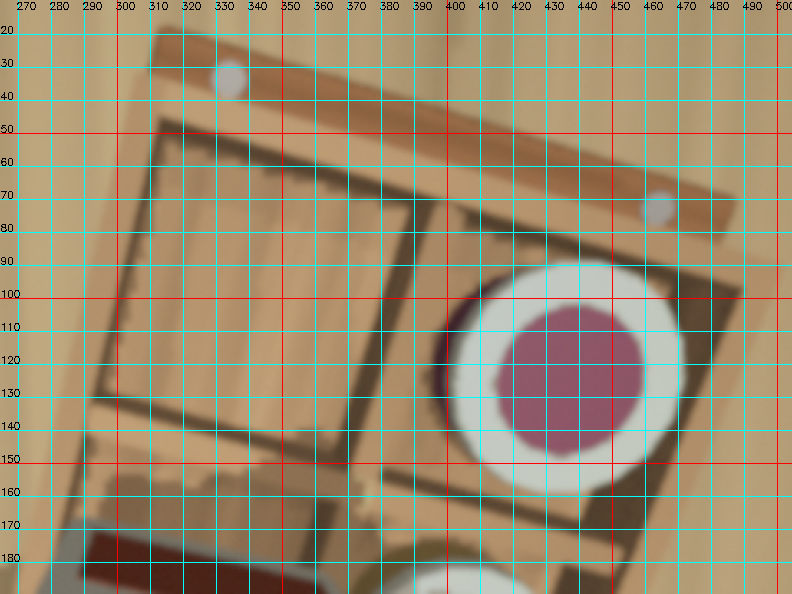

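View pics/w2b.png

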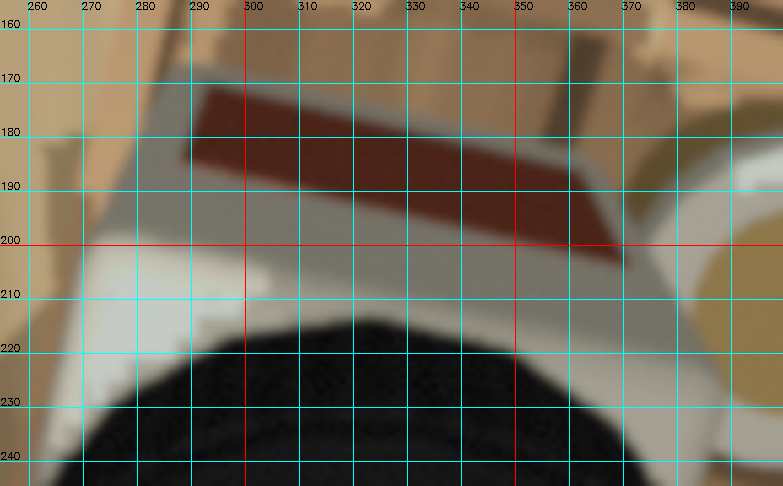

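```bash
python3 - <<'E'
from h import *
from scipy.optimize import least_squares
p=(np.array([ 496.754,136.614,164.997]),down(0.0)) 
def fit(pts,x0,hz=None):
    def g(a):
        R=np.array([[np.cos(a[2]),-np.sin(a[2])],[np.sin(a[2]),np.cos(a[2])]])
        return np.ravel([proj("wrist",[*(R@np.array(m)+a[:2]),z+(a[3] if len(a)>3 else 0)],p)-np.array(u) for u,m,z in pts])
    r=least_squares(g,x0);return r.x,r.fun.reshape(-1,2).round(1).tolist()
C=[((313,46),(-67.5,103),46),((396,71),(-3.5,103),46),((371,152.5),(-3.5,39),46),((293.5,133),(-67.5,39),46),((489,97),(67.5,103),46)]
J=[((286.5,167),(-29,29),81),((366,187),(29,29),81),((271,198),(-29,29),165),((388,226),(29,29),165)]
c,e=fit(C,[531,128,-.26]);print("crate",c,np.degrees(c[2]),e)
print("crate freez",*fit(C,[531,128,-.26,0]))
j,e=fit(J,[496,137,-.26]);print("jar",j,np.degrees(j[2]),e)
j2,e=fit(J,[496,137,-.26,0]);print("jar freez",j2,e)
R=np.array([[np.cos(c[2]),-np.sin(c[2])],[np.sin(c[2]),np.cos(c[2])]])
cb=c[:2]+R@[-35.5,0];print("cell_b",cb,"delta",cb-j[:2],cb-j2[:2])
print("cap centre from wrist red disc (z111+81)",onz("wrist",320.5,300,192,p))
E
```

```text
crate [ 5.30333960e+02  1.28147627e+02 -2.60016602e-01] -14.89785390709281 [[-0.5, -0.8], [2.1, -0.9], [0.3, 2.3], [-1.9, 0.5], [-0.1, -0.6]]
crate freez [ 5.30922889e+02  1.28104895e+02 -2.59462337e-01 -3.68076949e+00] [[0.3, -0.1], [1.7, -0.6], [0.4, 1.5], [-0.8, 0.0], [-1.6, -0.7]]
jar [ 4.94260080e+02  1.33325822e+02 -2.53449556e-01] -14.521589855950038 [[-0.9, -5.3], [1.1, -4.7], [-3.3, 2.7], [3.3, 4.7]]
jar freez [ 4.94598072e+02  1.29499876e+02 -2.50541884e-01 -1.16192137e+01] [[1.2, -3.3], [-0.8, -4.0], [1.1, 2.8], [-1.4, 2.2]]
cell_b [496.02726721 137.27455644] delta [1.76718684 3.94873442] [1.42919516 7.77468035]
cap centre from wrist red disc (z111+81) [496.99415392 135.63561596 192.        ]
```

```bash
python3 - <<'E'
from h import *
for n,x0,y0,x1,y1,s in(("scene",265,80,350,200,4.9),("side",220,110,300,220,5.3),("wrist",230,20,450,310,2.0)):
  im=cv2.imread(f"pics/{n}2.png");row=[]
  p=(np.array([ 496.754,136.614,164.997]),down(0.0)) 
  for (cx,cy) in((496.75,136.6),(494.5,132)):
    b=cv2.resize(im[y0:y1,x0:x1],None,fx=s,fy=s,interpolation=2)
    yaw=-14.6;c,q=np.cos(np.radians(yaw)),np.sin(np.radians(yaw));R=np.array([[c,-q],[q,c]])
    def poly(X,col):
        pp=[((proj(n,x,p)-[x0,y0]+.5)*s).astype(int) for x in X];cv2.polylines(b,[np.array(pp)],True,col,1)
    for z in(81,165): poly([[*(R@np.array(m)*29+[cx,cy]),z] for m in((1,1),(1,-1),(-1,-1),(-1,1))],(0,255,0))
    for z in(170,192):poly([[cx+29*np.cos(t),cy+29*np.sin(t),z] for t in np.linspace(0,6.28,40)],(255,255,0))
    # cell b rim
    cc=np.array([530.6,128.2])+R@[-35.5,0]
    poly([[*(R@np.array(m)*32+cc),46] for m in((1,1),(1,-1),(-1,-1),(-1,1))],(0,0,255))
    row.append(b)
  o=np.hstack(row);o=o[:,:];print(o.shape);cv2.imwrite(f"pics/ov_{n}.png",cv2.resize(o,None,fx=min(1,800/o.shape[1]),fy=min(1,800/o.shape[1])))
E
```

```text
(588, 834, 3)
(583, 848, 3)
(580, 880, 3)
```

View pics/ov_scene.png

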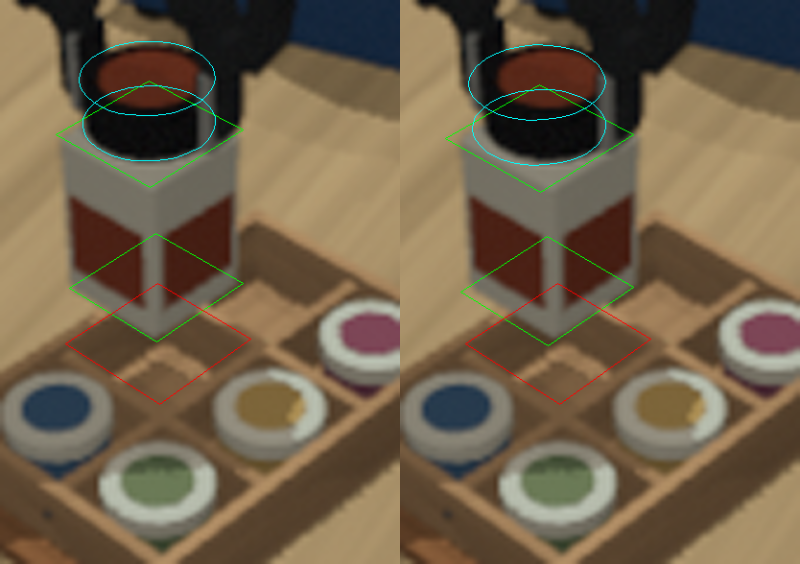

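View pics/ov_side.png

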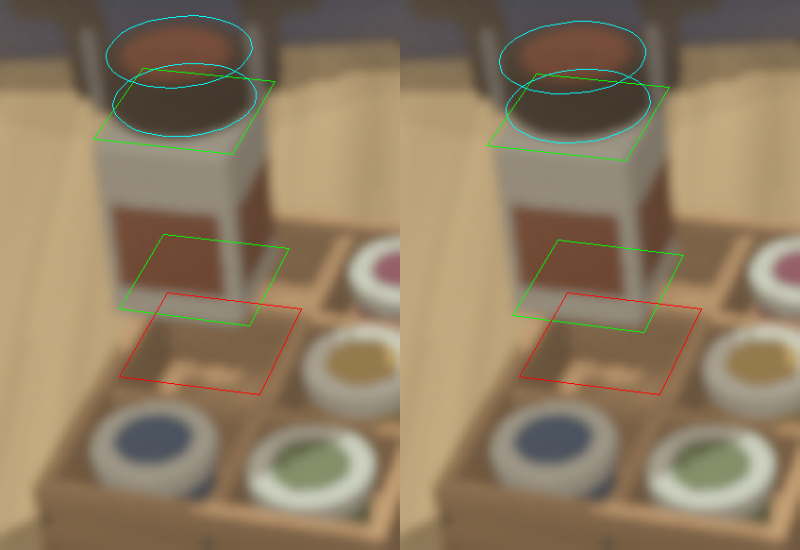

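View pics/ov_wrist.png

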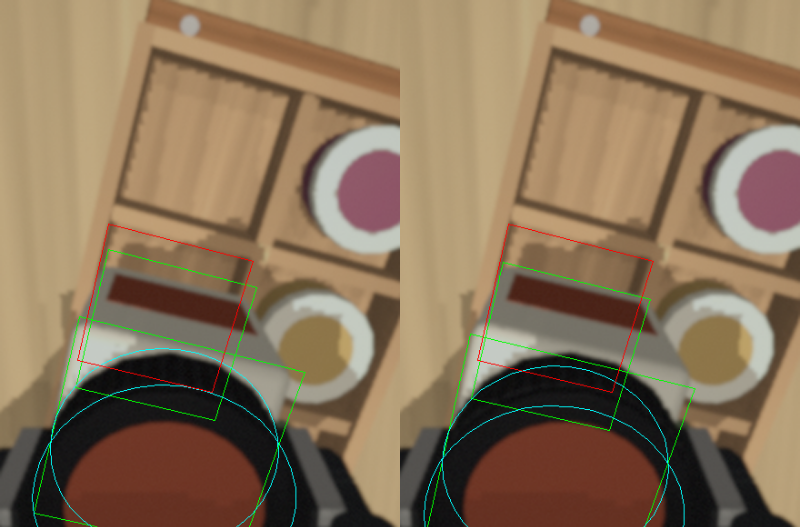

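In the fixed views the body matches in yaw (jar -14.6°, crate -14.9°). The bottom looks 2–3 mm off toward -y and slightly tilted. I'll shift +2 mm in y, lower it to just above the rim, and compare bottom and rim directly.

```bash
python3 - <<'E'
from h import *
bot.move_straight([497.2,139.6,138],rate=60)
bot.sleep(.3)
s=sense();print(s["t"],s["ee_pos"],s["grip_width"],s["ft_force"].round(1),s["wrist_torque"].round(2))
for n in("scene","side","wrist"): cv2.imwrite(f"pics/{n}3.png",grab_frame(n)[:,:,::-1])
f=lambda n,x0,y0,x1,y1:cv2.resize(cv2.imread(f"pics/{n}3.png")[y0:y1,x0:x1],(400,400),interpolation=2)
cv2.imwrite("pics/m3.png",np.hstack([f("scene",260,105,340,185),f("side",225,130,305,210)]))
cv2.imwrite("pics/m3w.png",cv2.resize(cv2.imread("pics/wrist3.png")[90:260,250:410],None,fx=3.5,fy=3.5,interpolation=2))
E
```

```text
9.5083 [497.35647025 139.62039076 138.2612594 ] 55.82790080547078 [ 0.1  0.1 -4.4] [ 0.03 -0.01  0.02]
```

View pics/m3.png

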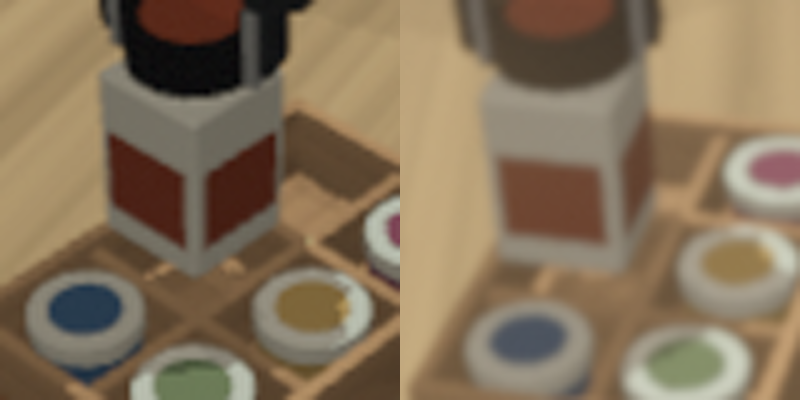

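View pics/m3w.png

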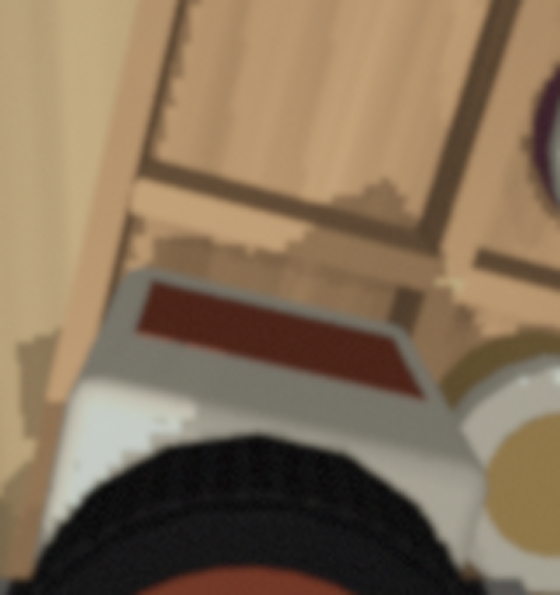

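```bash
python3 - <<'E'
from h import *
bot.move_straight([497.2,140.6,131.5],rate=60)
bot.sleep(.2)
s=sense();print(s["t"],s["ee_pos"],s["ft_force"].round(1),s["wrist_torque"].round(2))
for n in("scene","side","wrist"): cv2.imwrite(f"pics/{n}4.png",grab_frame(n)[:,:,::-1])
from grid import crop
crop("pics/wrist4.png","pics/w4.png",265,80,395,210,4.6)
f=lambda n,x0,y0,x1,y1:cv2.resize(cv2.imread(f"pics/{n}4.png")[y0:y1,x0:x1],(400,400),interpolation=2)
cv2.imwrite("pics/m4.png",np.hstack([f("scene",270,120,335,185),f("side",230,145,295,210)]))
E
```

```text
10.1167 [497.24111029 140.62804306 131.52602311] [-0.8  0.1 -2.9] [ 0.04 -0.06  0.02]
```

View pics/w4.png

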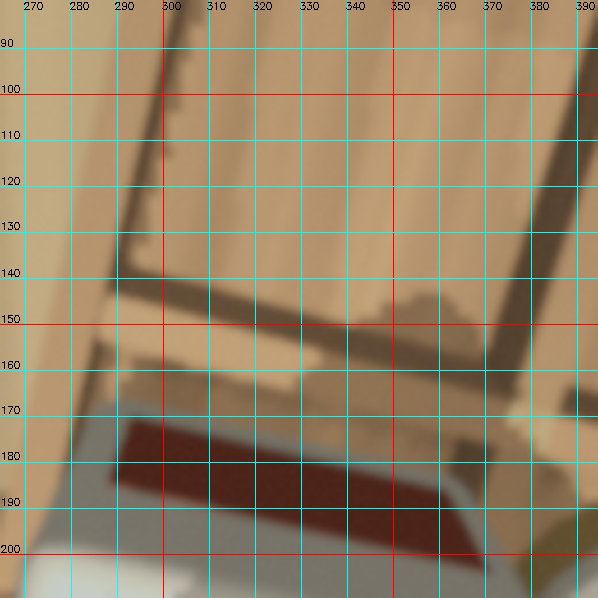

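View pics/m4.png

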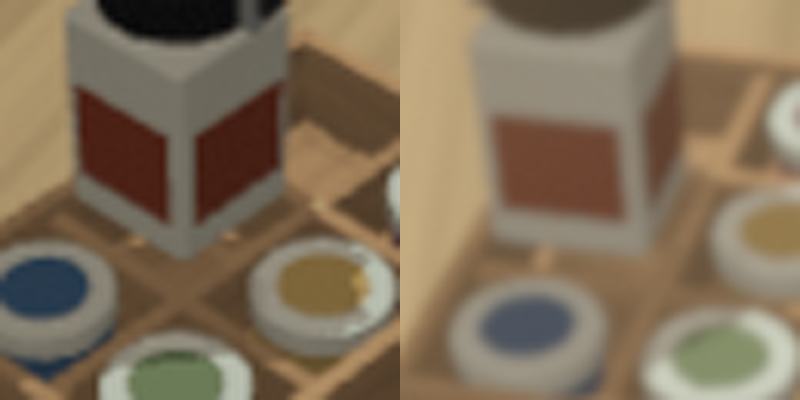

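The measurements disagree by a few mm in y, so I'll settle it by touch. I'll make a guarded descent in small steps, stopping on any vertical or side force.

```bash
cat > desc.py <<'E'
from h import *
def descend(x,y,z0,z1,step=3,lim=6,rate=60):
    b=sense()["ft_force"]
    z=z0
    while z>z1:
        z=max(z-step,z1);bot.move_straight([x,y,z],rate=rate)
        s=sense();f=s["ft_force"];print(round(s["t"],2),s["ee_pos"].round(1),f.round(1),s["wrist_torque"].round(2))
        if f[2]>lim-4 or np.hypot(*f[:2])>lim+4: print("CONTACT");return False
    return True
E
python3 - <<'E'
from desc import *
bot.move_straight([497.0,141.3,131.5],rate=60)
descend(497.0,141.3,131.5,110)
cv2.imwrite("pics/w5.png",grab_frame("wrist")[60:260,240:420,::-1])
f=lambda n,x0,y0,x1,y1:cv2.resize(grab_frame(n)[y0:y1,x0:x1,::-1],(400,400),interpolation=2)
cv2.imwrite("pics/m5.png",np.hstack([f("scene",260,110,340,190),f("side",225,140,305,220)]))
E
```

```text
10.77 [496.8 141.2 128.2] [ 0.2  0.1 -4. ] [-0.09  0.03  0.05]
11.02 [496.8 141.2 125.3] [-0.9  0.3 -5.1] [-0.1   0.07 -0.01]
11.27 [496.8 141.2 122.3] [-0.7 -0.2 -4.1] [-0.12  0.02 -0.  ]
11.52 [496.8 141.2 119.3] [ 0.2 -0.3 -3.9] [-0.08  0.08 -0.03]
11.77 [496.8 141.2 116.3] [ 0.2 -0.9 -3.6] [-0.05 -0.05  0.01]
12.02 [496.9 141.2 113.3] [ 0.2 -0.5 -5.6] [-0.03 -0.    0.03]
12.27 [496.9 141.2 110.3] [ 0.4 -0.1 -4.6] [ 0.    0.02 -0.  ]
12.52 [497.  141.3 110. ] [-0.9  0.1 -4.3] [-0.03 -0.    0.  ]
```

View pics/m5.png

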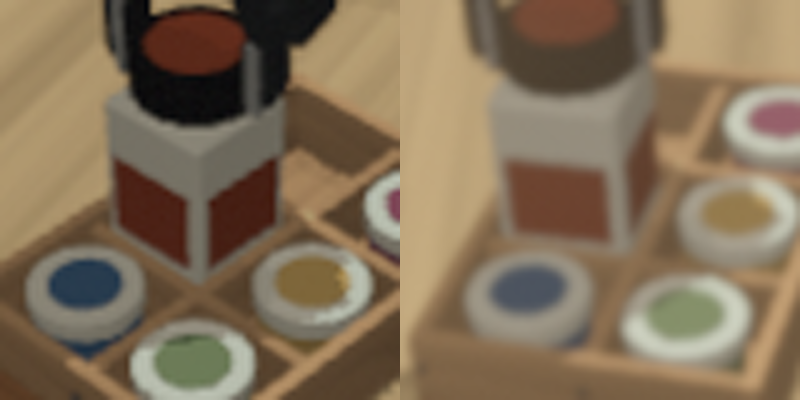

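It has entered the cell with no contact: the underside is about 20 mm below the rim. I continue to the floor.

```bash
python3 - <<'E'
from desc import *
ok=descend(497.0,141.3,110,95,step=5,lim=6)
if ok: descend(497.0,141.3,95,86,step=1.5,lim=6,rate=40)
s=sense();print(s["t"],s["ee_pos"],s["ft_force"],s["q"].round(2),s["grip_width"])
f=lambda n,x0,y0,x1,y1:cv2.resize(grab_frame(n)[y0:y1,x0:x1,::-1],(400,400),interpolation=2)
cv2.imwrite("pics/m6.png",np.hstack([f("scene",260,110,340,190),f("side",225,140,305,220)]))
E
```

```text
12.92 [496.7 141.2 104.6] [ 0.2 -0.  -4.3] [-0.11 -0.04  0.01]
13.17 [496.7 141.2  99.6] [ 0.3  0.4 -3.8] [-0.08  0.02  0.03]
13.42 [496.8 141.3  94.7] [-0.1 -0.4 -4. ] [ 0.02  0.03 -0.  ]
13.67 [497.  141.3  93.5] [ 0.1  0.7 -4.6] [-0.    0.01 -0.01]
13.92 [497.3 140.8  92.7] [-3.  -2.9  6.8] [-0.66  0.54  0.09]
CONTACT
13.9167 [497.30877595 140.82533829  92.6999346 ] [-3.00084376 -2.9040504   6.75141651] [ 0.06  0.5  -0.6   1.95  0.39  0.8  -0.75] 55.88267562672065
```

View pics/m6.png

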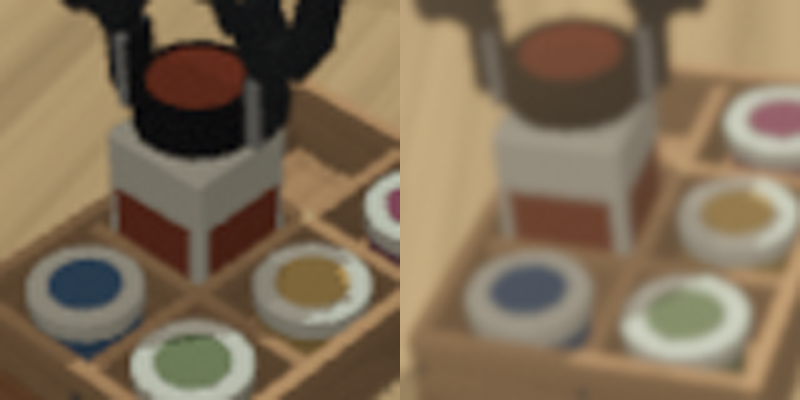

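The jar is on the floor of the cell. I release it so it stands level, then re-centre on the cap.

```bash
python3 - <<'E'
from desc import *
from grid import crop
jaws.gripper_to(80)
bot.move_straight([497,140.8,130],rate=150)
bot.sleep(.2)
p=pose();cv2.imwrite("pics/wrist7.png",grab_frame("wrist")[:,:,::-1]);s=sense()
print(p,s["t"],s["ft_force"].round(1))
im=cv2.imread("pics/wrist7.png").astype(int)
m=((im[:,:,2]>60)&(im[:,:,2]>1.8*im[:,:,1])).astype(np.uint8)
n,l,st,ce=cv2.connectedComponentsWithStats(m)
for i in np.argsort(-st[1:,4])[:4]+1: print(st[i],ce[i])
crop("pics/wrist7.png","pics/w7.png",200,120,440,330,3.3,20)
E
```

```text
(array([496.50114092, 140.54860887, 129.26344539]), array([ 1.89190401e-04,  9.99999776e-01,  2.46868831e-06, -6.41998910e-04])) 15.0333 [-1.4  0.4 -0.2]
[ 276  223   87   78 5364] [319.04231916 261.11782252]
[ 560  311   80   89 3286] [609.98204504 352.33110164]
[297 161  65  25 645] [328.23410853 172.6496124 ]
[593 314   4   3   6] [594.33333333 315.        ]
```

View pics/w7.png

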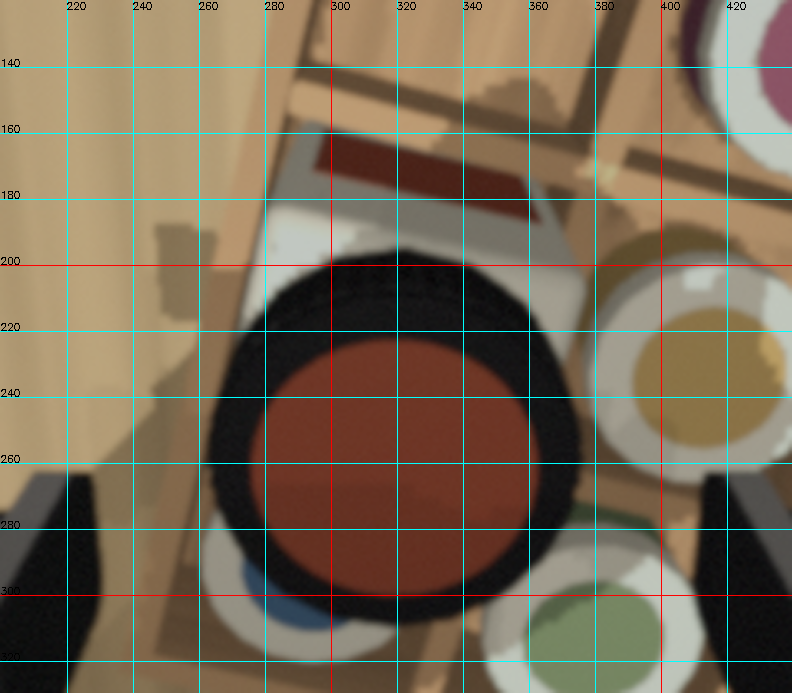

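```bash
python3 - <<'E'
from desc import *
p=(np.array([496.50114092, 140.54860887, 129.26344539]),down(0.0))
c=onz("wrist",319,261,118,p);print(c)
E
```

```text
[496.05081475 136.32629153 118.        ]
```

The cap centre is (496.1,136.3), which agrees with the cell centre. So I had been gripping it about 4 mm off-centre in y. I regrip centred and try the ordinary (counter-clockwise) direction in small steps, watching the torque.

```bash
cat > tw.py <<'E'
from h import *
def twist(total,step,lim):
    """total deg, + = CCW from above (yaw up => q7 down)"""
    q0=sense()["q"].copy();n=int(round(abs(total)/step));sg=np.sign(total)
    for i in range(1,n+1):
        q=q0.copy();q[6]-=sg*np.radians(step*i);bot.set_joints(q)
        s=sense();print(round(s["t"],2),"ang",sg*step*i,"act",round(-np.degrees(s["q"][6]-q0[6]),1),"F",s["ft_force"].round(1),"T",s["wrist_torque"].round(2),"w",round(s["grip_width"],1),flush=True)
        if abs(s["wrist_torque"][2])>lim: print("STOP firm");return sg*step*i
    return total
E
python3 - <<'E'
from tw import *
bot.move_straight([496.2,136.6,91],rate=120)
print(sense()["ee_pos"],sense()["ft_force"].round(1))
jaws.gripper_to(50,90)
s=sense();print(s["t"],s["ee_pos"],s["grip_width"],s["ft_force"].round(1),s["wrist_torque"].round(2))
print(twist(24,4,1.0))
E
```

```text
[495.98294568 136.7810305   90.85809281] [ 0.2 -0.8  0. ]
15.8667 [496.65052328 137.0491916   92.4892922 ] 56.091342901479514 [-3.  -1.7 11.7] [-0.24  0.83  0.05]
16.12 ang 4 act 3.9 F [-0.2 -1.  -1. ] T [-0.12 -0.01 -0.03] w 55.9
16.37 ang 8 act 7.8 F [-0.9 -1.2  0.8] T [-0.12  0.16  0.02] w 56.2
16.62 ang 12 act 11.8 F [-2.3  3.1  2.4] T [0.75 0.58 0.23] w 56.2
16.87 ang 16 act 15.7 F [-4.   4.8  4.2] T [1.07 0.84 1.05] w 55.9
STOP firm
16
```

Torque is building: 0.23 then 1.05 N·m over 4°. I'll take two more small steps to tell a firm stop from friction.

```bash
python3 - <<'E'
from tw import *
print(twist(6,2,2.0))
E
```

```text
17.12 ang 2 act 1.8 F [-1.8  2.2  2.9] T [0.56 0.59 1.86] w 55.8
17.37 ang 4 act 3.8 F [-3.7  1.6  2.9] T [0.52 0.76 2.93] w 56.3
STOP firm
4
```

Torque climbed to 2.9 N·m at 20°, a firm stop, so counter-clockwise is the wrong way and the cap is left-handed. I turn clockwise.

```bash
python3 - <<'E'
from tw import *
print(twist(-100,10,2.0))
s=sense();print(s["ee_pos"],s["t"])
E
```

```text
17.66 ang -10 act -9.7 F [-2.1  0.3  2.1] T [0.15 0.38 0.04] w 56.0
17.95 ang -20 act -19.6 F [-1.4 -0.1  1. ] T [-0.    0.18  0.06] w 56.0
18.24 ang -30 act -29.6 F [ 0.1 -0.7 -0.8] T [-0.04 -0.07  0.  ] w 55.9
18.53 ang -40 act -39.5 F [-0.   0.6 -0.3] T [0.03 0.   0.01] w 56.3
18.82 ang -50 act -49.5 F [0.  0.5 0.1] T [-0.04 -0.02  0.01] w 55.8
19.12 ang -60 act -59.5 F [-0.1 -0.7  0.3] T [-0.03  0.03 -0.  ] w 56.0
19.41 ang -70 act -69.5 F [-0.1  0.2 -0.4] T [ 0.01 -0.01 -0.05] w 55.9
19.7 ang -80 act -79.5 F [-0.2  0.3  0. ] T [-0.01 -0.01  0.01] w 56.3
19.99 ang -90 act -89.5 F [ 0.  -0.1  0.1] T [ 0.   -0.02  0.03] w 55.9
20.28 ang -100 act -99.5 F [ 0.5  0.5 -0.5] T [-0.   -0.01 -0.04] w 56.1
-100
[496.11402646 138.47633622  92.71703589] 20.2833
```

It turned about 80° with near-zero torque. I lift gently, check that only the cap comes, and look.

```bash
python3 - <<'E'
from tw import *
s=sense();x,y,z=s["ee_pos"]
for h in (8,25):
    bot.move_straight([x,y,z+h],rate=50)
    s=sense();print(s["t"],s["ee_pos"].round(1),s["ft_force"].round(1),s["grip_width"])
cv2.imwrite("pics/w8.png",grab_frame("wrist")[:,:,::-1])
f=lambda n,x0,y0,x1,y1:cv2.resize(grab_frame(n)[y0:y1,x0:x1,::-1],(400,400),interpolation=2)
cv2.imwrite("pics/m8.png",np.hstack([f("scene",255,85,345,175),f("side",220,110,310,200)]))
E
```

```text
20.5917 [496.5 138.6 101.2] [ 0.1  0.5 -0.6] 56.202885416045575
21.0833 [496.3 138.5 118. ] [ 0.1  0.8 -1.7] 56.03705509632582
```

View pics/m8.png

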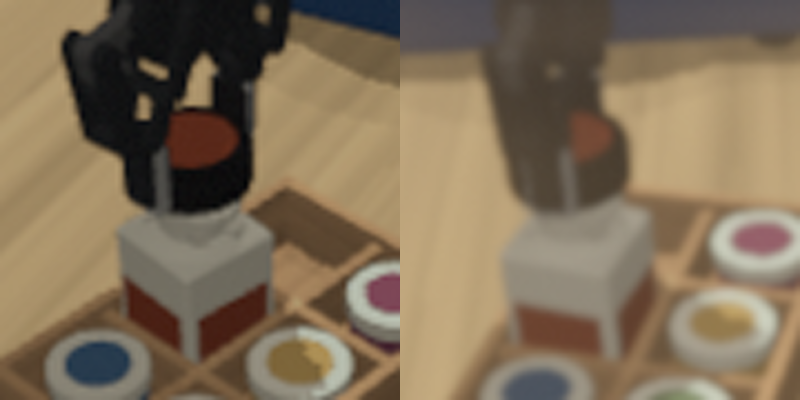

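```bash
python3 - <<'E'
from tw import *
bot.move_straight([496.3,137.3,198],rate=100)
bot.sleep(.5)
s=sense();print(s["t"],s["ee_pos"].round(1),s["ft_force"].round(1),s["grip_width"],s["qd"].round(3))
for n in("scene","side"): cv2.imwrite(f"pics/{n}9.png",grab_frame(n)[:,:,::-1])
a=cv2.imread("pics/scene9.png")[40:290,140:440];b=cv2.imread("pics/side9.png")[40:290,140:440]
cv2.imwrite("pics/m9.png",np.hstack([cv2.resize(v,(400,333)) for v in(a,b)]))
E
```

```text
22.6833 [496.3 137.3 197.9] [ 0.4 -0.6  0.4] 55.893008699218754 [ 0.    -0.002  0.002  0.001 -0.001  0.001 -0.001]
```

View pics/m9.png

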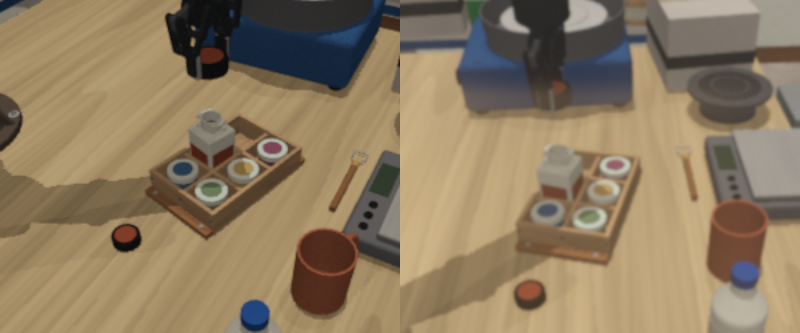

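The jar stands open and upright in its cell with the round neck visible, and the cap is held well above it. The pots, small cap, tool and mug are where they were. I'm handing in.

```bash
python3 -c "
from bench import *
job_done();print(sense()['t'])"
```

```text
the job is handed in; nothing more can be done
the job is handed in; nothing more can be done
```

The jar stands open and upright in the middle empty cell (cell_b). The gripper still holds the cap, its underside roughly 90 mm above the mouth. I handed the job in at about 22.7 s.

- **Which way it undoes:** the cap is left-handed. Counter-clockwise it stopped firmly, with torque reaching 2.9 N·m by 20°. Clockwise it turned with almost no torque.
- **Last checks:** when I lifted the cap, the force reading showed none of the jar's 4 N weight. The final pictures show the open neck. The four pots, small loose cap, loop tool and mug looked undisturbed. Of the glaze bottle only the cap is in those views.
- **What disagreed:** before lowering, the cameras differed by a few mm on where the jar's bottom was along y, so I lowered it in small steps, feeling for contact, and it went in cleanly. I had first gripped the cap about 4 mm off-centre, so I re-centred before turning.

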